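# Stand up the fallen beaker and nest it in the empty one

## Task

One of the three white stacking beakers has fallen over: stand it upright on the table and let go of it, then take it again and nest it, mouth up, into the standing beaker that is empty, not the one with the whisk in it. Lower it in until its shoulder sits fully home and level on the rim of the beaker below rather than dropping it. Leave everything else standing or lying where it is.

Things in the scene. Friction and masses are not known exactly. Their poses are not given: they have to be found in the camera images.
- fallen_beaker: The fallen white plastic beaker, lying on its side at the start, about 100 g. Round, 85 mm high, wall 2.5 mm; flat bottom 36 mm across; outside it widens evenly to 56 mm across at 55 mm up, then a shoulder out to 66 mm at 59 mm, then a straight collar 66 mm across up to the rim. Origin: centre of the underside; z along its axis from bottom to mouth (lying, the mouth end points 14 degrees up).
- fallen_beaker_rim (a point): Centre of the fallen beaker's mouth, level with its rim, 85 mm from the bottom; z points out of the mouth. The beaker is open here, 61 mm across inside. When it is nested, its shoulder rests on the rim of the beaker below, its bottom is about 29 mm above that one's bottom and its rim as far above that one's rim.
- beaker_1: One of the two beakers that stand upright on the table, same shape and size as the fallen one. Origin: centre of the underside, z up. One of the two standing beakers is empty, the other has the whisk standing in it.
- beaker_2: The other beaker that stands upright on the table, same shape and size. Origin: centre of the underside, z up.
- whisk: Steel balloon whisk, 230 mm long, standing handle down inside one of the two standing beakers; its wire balloon, 54 mm across, stands above that beaker's rim. Origin: centre of the handle's end (below), z up along the whisk.
- bowl: White plastic bowl, 160 mm across, 75 mm high, a bystander. Origin: centre of the underside.
- jar: Glass jar with a steel lid, 72 mm across, 100 mm high, a bystander. Origin: centre of the underside.
- squeeze_bottle: Clear squeeze bottle with a white cap, 56 mm across, 170 mm high, a bystander. Origin: centre of the underside.
- palette_knife: Palette knife lying flat, 260 mm long, 30 mm wide, handle 16 mm high, a bystander. Origin: middle of its length on the table, x along the blade.
Not all that is in view belongs to the job. What is shaped like the fallen_beaker but turquoise is not meant. What is shaped like the beaker_1 but yellow is not meant.

How it is judged:
On the way, in this order (a step that is already met when the one before it is completed fails the run):
1. the fallen beaker stands upright on the table, let go of (angle between fallen_beaker's own z axis and vertical below 0.1 rad and height (world z) of fallen_beaker below 0.006 m and contact force between fallen_beaker and the fingers below 0.05 N and linear speed of fallen_beaker below 0.03 m/s), for 0.2 s.
2. it has been lowered into the empty beaker, to within 15 mm of home, while still held (horizontal distance between fallen_beaker and beaker_1 below 0.012 m and z of fallen_beaker in the frame of beaker_1 below 0.043 m and contact force between fallen_beaker and the fingers above 0.3 N), for 0.05 s.
At the end, for the whole second after the job is handed in: The fallen beaker is nested upright in the empty standing beaker: axes within 4 mm, bottoms 24 to 33 mm apart (home is about 29), both within 0.06 rad of upright, at rest, the lower one standing on the table; the other standing beaker is upright with the whisk in it (horizontal distance between fallen_beaker and beaker_1 below 0.004 m and z of fallen_beaker in the frame of beaker_1 between 0.024 and 0.033 m and angle between each of fallen_beaker, beaker_1, beaker_2's own z axis and vertical below 0.06 rad and height (world z) of beaker_1 below 0.006 m and linear speed of fallen_beaker below 0.02 m/s and horizontal distance between whisk and beaker_2 below 0.012 m and angle between whisk's own z axis and vertical below 0.35 rad); the robot touches nothing.
It fails at once if the empty standing beaker is shifted by more than 40 mm or knocked over (distance of beaker_1 from where it was at the start of the episode above 0.04 m or angle between beaker_1's own z axis and vertical above 0.4 rad).
It fails at once if the beaker with the whisk, or the whisk, is shifted by more than 30 mm or knocked over (distance of any of beaker_2, whisk from where it was at the start of the episode above 0.03 m or angle between beaker_2's own z axis and vertical above 0.4 rad).
It fails at once if a bystander is shifted by more than 30 mm (distance of any of bowl, jar, squeeze_bottle, palette_knife from where it was at the start of the episode above 0.03 m).
It also fails if it takes over 58 s, if anything falls off the work surface, if the arm or the gripper's body presses on something with over 40 N, if the wrist force passes 120 N, or if a joint passes its speed limit or range.

## Robot

A 7-joint arm with a two-finger parallel gripper is mounted at the origin on the work surface. World frame = base frame: x ahead of the robot, y to its left, z up, the work surface at z = 0. Lengths are in m, angles in rad, forces in N, time in s.
With the tool pointing down it reaches from about 0.425 to 0.95 m from the base axis. Payload 4.7 kg.
Tool frame: the origin (TCP) lies between the finger pads; the fingertips stand 19 mm ahead of it and the grasp point (between the pads) is the TCP; z points along the fingers, y is the line along which they close (so a half turn about z gives the same grasp; the last joint's range is limited). The gripper opens to 87 mm and grips with 3 to 60 N. Pads are 19 mm wide; open, the fingers measure 117 mm over their backs; the gripper's body (75 mm by 190 mm) begins 51 mm behind the grasp point.
Start: joints at [-1.279, 0.469, -0.049, 1.532, 0.024, 1.141, -0.082], TCP at [0.213, 0.641, 0.242] pointing down, gripper open.
Joint ranges: [-2.59, 2.59], [-0.33, 1.99], [-1.39, 1.29], [0.1, 2.45], [-1.04, 4.18], [0.21, 1.99], [-2.66, 2.66]. Speed limits (rad/s): [2.57, 2.57, 3.14, 3.14, 3.14, 3.14, 3.14].

## Interface

Orientations are given as a unit quaternion [x, y, z, w].
In Python, from station import ctrl gives the robot as it stands.
- The arm moves only by the tool arm_command, never from a script. Its argument "rows" is a list of rows, each a list of 6 numbers: the shift along the tool's x, y, z scaled (see below), then the turn, a rotation vector about the tool's x, y, z scaled (see below). In form: [[x, y, z, rx, ry, rz], ...]. A call has 1 to 5 rows; each row shifts and turns the commanded pose from where the row before left it, along the tool's axes as they then stand; what a row does not reach is not made up. The controller multiplies each number of a shift by 40 mm and each number of a turn by 6 degrees. A row lasts 1/10 s, in which the tool goes at most 50 mm and 8.59 degrees, less where a joint would pass 70% of its speed; a pose out of reach is approached as far as the arm can. A call with a number of a shift or a turn outside -1 to 1 is refused whole. A call with a gripper value outside its range is refused whole. "gripper" is the opening, from 0 (shut) to 1 (fully open), set as the call begins (left out, the last holds). The fingers move at their own pace and stop on an object; "newtons" is the grip in N (left out, the last holds). Time passes only in rows, so rows that do not move let the fingers close. It gives the time, the measured TCP pose, the force, the opening and the grip force at its end, in the units of the state.
- ctrl.observe(): the state, without advancing time (a new reading comes with each control period).
- ctrl.capture(name): name is "side" or "top" or "wrist"; returns the picture (400x640x3 uint8, red, green, blue); there is no depth.
- ctrl.camera_model(name): a dict with "vfov" (degrees; the focal length in pixels is half the picture's height over the tangent of half this angle, whatever the lens; pixels are square), "cx", "cy" (the principal point, pixels), "origin" and "attitude" of the camera in the world. Camera axes: x right, y up, looking along -z (the intrinsics and any distortion apply to the point x, -y, -z); pixel columns grow to the right and rows downward; lengths in m; the calibration is good to about 2 mm. The wrist camera is an equidistant fisheye: a pixel r from the principal point sees the ray r / f radians off the axis. A picture is of the moment at which its call begins: read the wrist's pose just before it. camera_model takes no time and is no camera call; for the wrist camera it gives the pose at the moment of the call.
- ctrl.sign_off(): hands the job in; it is judged then, once.
The state is a dict: "clock": time; "q": joint angles; "qd": joint speeds; "tau": joint torques, N m; "position": TCP position; "tcp_rot": TCP orientation; "force": force on the tool from outside, world axes, zero at the start; "moment": the same for the moment, N m; "grip_width": finger opening in m; "gripper_force": force on a finger pad.
Only numpy, scipy, OpenCV 4.12 (cv2) and the standard library are available. Lean on these libraries where they do the work, as an engineer would, in place of code of your own. Each camera call takes 0.05 s, during which the arm holds its last target. There are 200 camera calls.

## Working session

There is one attempt and no reset: what is moved stays moved. The work goes in short steps, Python scripts to look and compute and a tool call to move; the robot and the scene stay as the last step left them, time stands still between calls to the robot, and variables do not carry over. Pictures are saved under pics/ and viewed, at most 10 in all, crops included, and the job is handed in when it is done.

Besides the shell and the picture viewer there is one more tool, called after "Call:" as name(argument=value, ...), one argument or row to a line, values as JSON. arm_command: Moves the arm, as the interface text tells. Shifts and turns lie within -1 to 1; 1 stands for 40 mm of shift or 6 degrees of turn. Its arguments: {"type":"object","properties":{"rows":{"type":"array","items":{"type":"array","items":{"type":"number","minimum":-1,"maximum":1}}},"gripper":{"type":"number"},"newtons":{"type":"number"}},"required":["rows"]}

```bash
mkdir -p pics
cat > h.py <<'E'
import numpy as np, cv2
from station import ctrl
from scipy.spatial.transform import Rotation as R
def snap(n):
    m=ctrl.camera_model(n); return ctrl.capture(n),m
def Rm(m):
    a=np.array(m['attitude'],float)
    return a if a.shape==(3,3) else R.from_quat(a).as_matrix()
def ray(m,u,v,fish=False,H=400):
    f=H/2/np.tan(np.radians(m['vfov'])/2)
    x,y=(u-m['cx'])/f,(v-m['cy'])/f
    if fish:
        r=np.hypot(x,y); s=np.sin(r)/r if r>1e-9 else 1; d=np.array([x*s,-y*s,-np.cos(r)])
    else: d=np.array([x,-y,-1.])
    return np.array(m['origin']),Rm(m)@d
def onz(m,u,v,z,fish=False):
    o,d=ray(m,u,v,fish); return o+d*(z-o[2])/d[2]
def proj(m,p,H=400):
    f=H/2/np.tan(np.radians(m['vfov'])/2)
    c=Rm(m).T@(np.array(p)-np.array(m['origin'])); return m['cx']+f*c[0]/-c[2], m['cy']-f*c[1]/-c[2]
E
python3 - <<'E'
from h import *
for n in('top','side'):
    im,m=snap(n); print(n,m); b=im[:,:,::-1]; cv2.imwrite(f'pics/{n}0.png',b)
    np.save(n+'.npy',im)
a=[cv2.imread(f'pics/{n}0.png') for n in('top','side')]
print(ctrl.observe())
E
```

```text
top {'vfov': 56.70830222095162, 'cx': 323.2262468320706, 'cy': 196.804387667137, 'origin': array([ 0.44663178, -0.01009342,  0.98228144]), 'attitude': array([-0.03452989,  0.01398351,  0.71252838, -0.70065359])}
side {'vfov': 55.93837321729989, 'cx': 323.06178545943885, 'cy': 194.77029855637812, 'origin': array([0.41260897, 0.74502897, 0.74986019]), 'attitude': array([-0.02422543,  0.40786186,  0.91107236, -0.05485433])}
{'clock': 0.1, 'q': array([-1.27891894,  0.46937353, -0.04858606,  1.53354074,  0.02411125,
        1.14102636, -0.08225766]), 'qd': array([ 0.00066058, -0.00158654, -0.00117995, -0.00224476, -0.00013824,
        0.00051551, -0.00056082]), 'tau': array([ 5.84932368e-04, -5.09170711e+01, -8.10253364e-02, -2.36829704e+01,
       -6.14635949e-02,  3.44905606e-02,  7.07601725e-05]), 'position': array([0.21266746, 0.64009809, 0.24061002]), 'tcp_rot': array([ 1.59668601e-01,  9.87170280e-01, -8.74939450e-04, -1.03287413e-04]), 'force': array([0.428792  , 0.17532208, 0.24124962]), 'moment': array([0.02926321, 0.01485114, 0.01105252]), 'gripper_force': 0.0, 'grip_width': 0.08671709525868983}
```

View pics/top0.png

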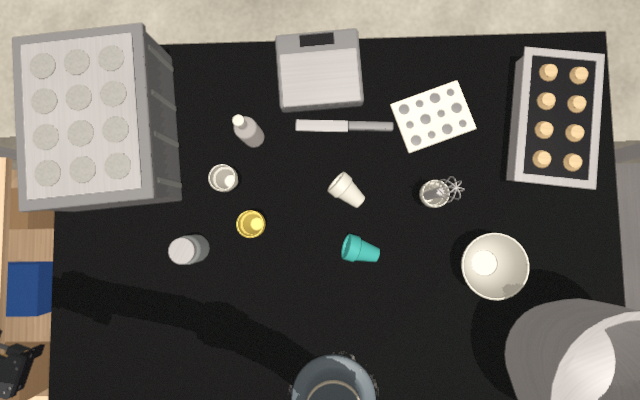

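View pics/side0.png

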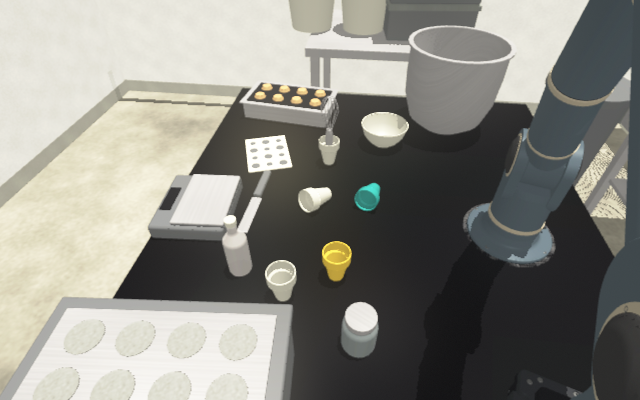

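The top view shows the fallen beaker at about (347,190), with its mouth up-left and bottom at (360,203). The empty standing beaker is at (223,178) and the whisk beaker at (436,193). The side view shows them at about (315,198), (281,280) and (329,150). Next I'll measure them.

Run:
```python
from h import *
im={n:np.load(n+'.npy') for n in('top','side')}
M={n:ctrl.camera_model(n) for n in im}
def mask(n,c,r):
    a=im[n].astype(int); m=((a.min(2)>70)&(a.max(2)-a.min(2)<60)).astype(np.uint8)
    k=np.zeros_like(m); k[c[1]-r:c[1]+r,c[0]-r:c[0]+r]=1
    m=cv2.morphologyEx(m*k,cv2.MORPH_CLOSE,np.ones((3,3)))
    cs,_=cv2.findContours(m,cv2.RETR_EXTERNAL,cv2.CHAIN_APPROX_NONE)
    return max(cs,key=cv2.contourArea)[:,0,:]
# fallen: silhouette projected roughly at axis height z~.028
for n,c in(('top',(347,190)),('side',(315,198))):
    P=mask(n,c,30); W=np.array([onz(M[n],u,v,.028) for u,v in P])[:,:2]
    mu=W.mean(0); (cx,cy),(w,h),a=cv2.minAreaRect((W*1000).astype(np.float32))
    fl=cv2.fitLine(W.astype(np.float32),cv2.DIST_L2,0,.01,.01).ravel(); d=fl[:2]
    if d[0]<0:d=-d
    t=(W-mu)@d; s=(W-mu)@[-d[1],d[0]]
    print(n,len(P),'rect',cx,cy,w,h,a,'dir',np.degrees(np.arctan2(d[1],d[0])),'ext',t.min(),t.max(),s.min(),s.max(),'mean',mu)
    for q in np.linspace(t.min(),t.max(),8)[:-1]:
        k=(t>=q)&(t<q+.014); print(' %.3f [%.3f %.3f] c=%s'%(q,s[k].min(),s[k].max(),(mu+d*(q+.007)+np.array([-d[1],d[0]])*(s[k].min()+s[k].max())/2).round(4)))
for n,c in(('top',(223,178)),('side',(281,280)),('top',(434,193))):
    P=mask(n,c,22 if n=='top' else 26)
    if n=='side': P=P[P[:,1]<283]
    W=np.array([onz(M[n],u,v,.085) for u,v in P])[:,:2]
    c0,r=cv2.minEnclosingCircle((W*1000).astype(np.float32)); print(n,c,'enclosing',c0,r, cv2.boundingRect(P))
```

```text
top 90 rect 526.101318359375 -46.18748474121094 95.71902465820312 68.65083312988281 49.09807586669922 dir 48.188015 ext -0.05177966737908552 0.043835990311032066 -0.03519181656198807 0.03366281255948855 mean [ 0.52778414 -0.04242611]
 -0.052 [-0.019 0.019] c=[ 0.4981 -0.0759]
 -0.038 [-0.022 0.022] c=[ 0.5073 -0.0658]
 -0.024 [-0.025 0.024] c=[ 0.5165 -0.0558]
 -0.011 [-0.028 0.027] c=[ 0.5257 -0.0457]
 0.003 [-0.035 0.033] c=[ 0.5348 -0.0355]
 0.017 [-0.035 0.033] c=[ 0.5444 -0.0257]
 0.030 [-0.034 0.034] c=[ 0.5528 -0.015 ]
side 87 rect 531.246337890625 -36.40074920654297 95.59223937988281 105.14936065673828 6.915963172912598 dir 71.913124 ext -0.05795305683517724 0.06325763746179262 -0.049958083287602685 0.04504676592515974 mean [ 0.53478275 -0.04416829]
 -0.058 [-0.002 0.034] c=[ 0.5037 -0.0876]
 -0.041 [-0.035 0.042] c=[ 0.5212 -0.0751]
 -0.023 [-0.049 0.045] c=[ 0.5318 -0.0604]
 -0.006 [-0.050 0.040] c=[ 0.5399 -0.0448]
 0.011 [-0.042 0.034] c=[ 0.5444 -0.0281]
 0.029 [-0.035 0.032] c=[ 0.5472 -0.0107]
 0.046 [-0.022 0.024] c=[0.5502 0.0065]
top (223, 178) enclosing (560.6300659179688, 261.4759521484375) 37.93512725830078 (208, 164, 30, 28)
side (281, 280) enclosing (560.0576171875, 267.0345764160156) 38.44196319580078 (264, 260, 33, 23)
top (434, 193) enclosing (519.5811767578125, -263.1995544433594) 49.06607437133789 (419, 176, 37, 32)
```

Run:
```python
from h import *
a=np.load('top.npy')[:,:,::-1]; b=np.load('side.npy')[:,:,::-1]
f=lambda i,x,y,w:cv2.resize(i[y-w:y+w,x-w:x+w],(400,400),interpolation=cv2.INTER_CUBIC)
cv2.imwrite('pics/crop1.png',cv2.hconcat([f(a,347,190,25),f(a,223,178,25)]))
```

```text
(no output)
```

View pics/crop1.png

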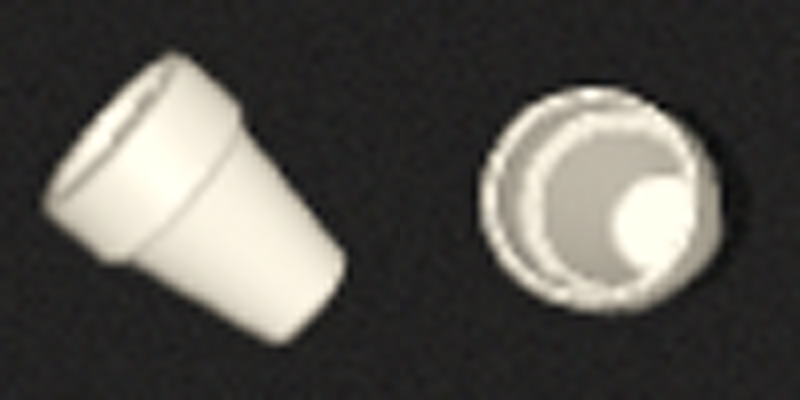

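The crop shows the fallen beaker with its bottom edge running (280,345)–(345,262) and its mouth ellipse running (45,205)–(180,55). The empty beaker's rim circle spans 480–697 by 86–305.

Run:
```python
from h import *
m=ctrl.camera_model('top')
e=onz(m,361.0,202.9,.035)[:2]
d=np.array([np.cos(np.radians(47.5)),np.sin(np.radians(47.5))])
lip=onz(m,322+110/8,165+128/8,.038)[:2]  # mouth ellipse centre
print('bottom origin',e+.0044*d,'from mouth',lip-.0825*d,'collar72',e+.0743*d, lip-.0126*d)
b1=onz(m,221.6,177.5,.085); print('b1',b1)
ms=ctrl.camera_model('side'); print('b1 rim in side',proj(ms,b1),'collar in side',proj(ms,[*(e+.0743*d),.035]))
s=ctrl.observe(); T=R.from_quat(s['tcp_rot']).as_matrix(); print(T.round(3))
```

```text
bottom origin [ 0.49764787 -0.07601655] from mouth [ 0.49602219 -0.07667999] collar72 [ 0.54487163 -0.02448086] [ 0.54324594 -0.02514431]
b1 [0.56051903 0.2644952  0.085     ]
b1 rim in side (np.float64(281.4395168018439), np.float64(271.89563071155703)) collar in side (np.float64(308.95395981144685), np.float64(199.65000716558336))
[[-0.949  0.315 -0.   ]
 [ 0.315  0.949 -0.002]
 [-0.    -0.002 -1.   ]]
```

```bash
cat >> h.py <<'E'
def tool(yaw,tilt):  # tool x heading yaw (deg), tool down, then tilt (deg) about tool y
    y=np.radians(yaw); x=np.array([np.cos(y),np.sin(y),0]); z=np.array([0,0,-1.])
    return np.c_[x,np.cross(z,x),z]@R.from_euler('y',tilt,degrees=True).as_matrix()
def plan(p1,T1,n,p0=None,T0=None):
    s=ctrl.observe()
    p=np.array(s['position'] if p0 is None else p0); T=R.from_quat(s['tcp_rot']).as_matrix() if T0 is None else T0
    rv=R.from_matrix(T.T@T1).as_rotvec(); step=(np.array(p1)-p)/n
    for i in range(n):
        Ti=T@R.from_rotvec(rv*i/n).as_matrix()
        r=np.r_[Ti.T@step/.04, np.degrees(rv/n)/6]
        print('['+','.join('%.2f'%(v+0) for v in r)+'],', end='\n' if i%5==4 or i==n-1 else '')
        if abs(r).max()>1: print('!!')
E
python3 -c "
from h import *
plan([.578,.012,.20],tool(47.5,-30),25)"
```

```text
[-0.54,-0.48,0.04,0.20,-0.13,0.74],[-0.58,-0.44,0.06,0.20,-0.13,0.74],[-0.61,-0.39,0.08,0.20,-0.13,0.74],[-0.64,-0.34,0.09,0.20,-0.13,0.74],[-0.66,-0.29,0.11,0.20,-0.13,0.74],
[-0.68,-0.23,0.12,0.20,-0.13,0.74],[-0.69,-0.18,0.13,0.20,-0.13,0.74],[-0.70,-0.12,0.15,0.20,-0.13,0.74],[-0.71,-0.06,0.16,0.20,-0.13,0.74],[-0.71,-0.00,0.17,0.20,-0.13,0.74],
[-0.70,0.06,0.18,0.20,-0.13,0.74],[-0.69,0.11,0.18,0.20,-0.13,0.74],[-0.68,0.17,0.19,0.20,-0.13,0.74],[-0.66,0.23,0.20,0.20,-0.13,0.74],[-0.64,0.28,0.20,0.20,-0.13,0.74],
[-0.61,0.34,0.20,0.20,-0.13,0.74],[-0.58,0.39,0.20,0.20,-0.13,0.74],[-0.55,0.43,0.20,0.20,-0.13,0.74],[-0.51,0.48,0.20,0.20,-0.13,0.74],[-0.47,0.52,0.19,0.20,-0.13,0.74],
[-0.42,0.56,0.19,0.20,-0.13,0.74],[-0.38,0.59,0.18,0.20,-0.13,0.74],[-0.33,0.63,0.17,0.20,-0.13,0.74],[-0.28,0.65,0.17,0.20,-0.13,0.74],[-0.22,0.68,0.15,0.20,-0.13,0.74],
```

Call:
arm_command(
  rows=[
    [-0.54, -0.48, 0.04, 0.2, -0.13, 0.74],
    [-0.58, -0.44, 0.06, 0.2, -0.13, 0.74],
    [-0.61, -0.39, 0.08, 0.2, -0.13, 0.74],
    [-0.64, -0.34, 0.09, 0.2, -0.13, 0.74],
    [-0.66, -0.29, 0.11, 0.2, -0.13, 0.74],
  ],
  gripper=1,
  newtons=20,
)

```text
clock: 0.6
position: [0.2858, 0.5134, 0.2326]
tcp_rot: [0.348, 0.936, -0.058, 0.025]
force: [1.0, 0.4, 0.6]
grip_width: 0.0874
gripper_force: 0.0
```

Call:
arm_command(
  rows=[
    [-0.68, -0.23, 0.12, 0.2, -0.13, 0.74],
    [-0.69, -0.18, 0.13, 0.2, -0.13, 0.74],
    [-0.7, -0.12, 0.15, 0.2, -0.13, 0.74],
    [-0.71, -0.06, 0.16, 0.2, -0.13, 0.74],
    [-0.71, 0, 0.17, 0.2, -0.13, 0.74],
  ],
)

```text
clock: 1.1
position: [0.3588, 0.3878, 0.2245]
tcp_rot: [0.52, 0.845, -0.112, 0.049]
force: [1.0, 0.5, 0.4]
grip_width: 0.0872
gripper_force: 0.0
```

Call:
arm_command(
  rows=[
    [-0.7, 0.06, 0.18, 0.2, -0.13, 0.74],
    [-0.69, 0.11, 0.18, 0.2, -0.13, 0.74],
    [-0.68, 0.17, 0.19, 0.2, -0.13, 0.74],
    [-0.66, 0.23, 0.2, 0.2, -0.13, 0.74],
    [-0.64, 0.28, 0.2, 0.2, -0.13, 0.74],
  ],
)

```text
clock: 1.6
position: [0.4326, 0.2619, 0.2166]
tcp_rot: [0.672, 0.719, -0.162, 0.071]
force: [0.6, 0.5, 0.4]
grip_width: 0.0872
gripper_force: 0.0
```

Call:
arm_command(
  rows=[
    [-0.61, 0.34, 0.2, 0.2, -0.13, 0.74],
    [-0.58, 0.39, 0.2, 0.2, -0.13, 0.74],
    [-0.55, 0.43, 0.2, 0.2, -0.13, 0.74],
    [-0.51, 0.48, 0.2, 0.2, -0.13, 0.74],
    [-0.47, 0.52, 0.19, 0.2, -0.13, 0.74],
  ],
)

```text
clock: 2.1
position: [0.5059, 0.1365, 0.2089]
tcp_rot: [0.795, 0.564, -0.205, 0.09]
force: [0.3, 0.2, -0.8]
grip_width: 0.087
gripper_force: 0.0
```

Call:
arm_command(
  rows=[
    [-0.42, 0.56, 0.19, 0.2, -0.13, 0.74],
    [-0.38, 0.59, 0.18, 0.2, -0.13, 0.74],
    [-0.33, 0.63, 0.17, 0.2, -0.13, 0.74],
    [-0.28, 0.65, 0.17, 0.2, -0.13, 0.74],
    [-0.22, 0.68, 0.15, 0.2, -0.13, 0.74],
  ],
)

```text
clock: 2.6
position: [0.5788, 0.0109, 0.2012]
tcp_rot: [0.884, 0.386, -0.239, 0.106]
force: [0.4, 0.4, 0.5]
grip_width: 0.0874
gripper_force: 0.0
```

Run:
```python
from h import *
im,m=snap('wrist'); print(m); cv2.imwrite('pics/w1.png',im[:,:,::-1]); np.save('w1.npy',im)
s=ctrl.observe(); print(s['clock'],s['position'],s['q']); print(R.from_quat(s['tcp_rot']).as_matrix().round(3)); print(tool(47.5,-30).round(3))
plan([.544,-.025,.035],tool(47.5,-30),8)
```

```text
{'vfov': 65.70646984690485, 'cx': 318.9584378071021, 'cy': 194.3100095733524, 'origin': array([0.66601298, 0.10734838, 0.28978075]), 'attitude': array([-0.35632439,  0.13874319, -0.33735797,  0.86021675])}
2.65 [0.58055803 0.00470457 0.20146004] [-0.64364998  0.63431199  0.63712572  1.60040519  0.01167836  1.3969897
 -0.79540975]
[[ 0.593  0.729 -0.342]
 [ 0.625 -0.685 -0.375]
 [-0.508  0.009 -0.861]]
[[ 0.585  0.737 -0.338]
 [ 0.639 -0.676 -0.369]
 [-0.5    0.    -0.866]]
[0.14,-0.02,0.52,0.00,0.01,-0.02],[0.14,-0.02,0.52,0.00,0.01,-0.02],[0.14,-0.02,0.52,0.00,0.01,-0.02],[0.14,-0.02,0.52,0.00,0.01,-0.02],[0.14,-0.02,0.52,0.00,0.01,-0.02],
[0.14,-0.02,0.52,0.00,0.01,-0.02],[0.14,-0.02,0.52,0.00,0.01,-0.02],[0.13,-0.02,0.52,0.00,0.01,-0.02],
```

View pics/w1.png

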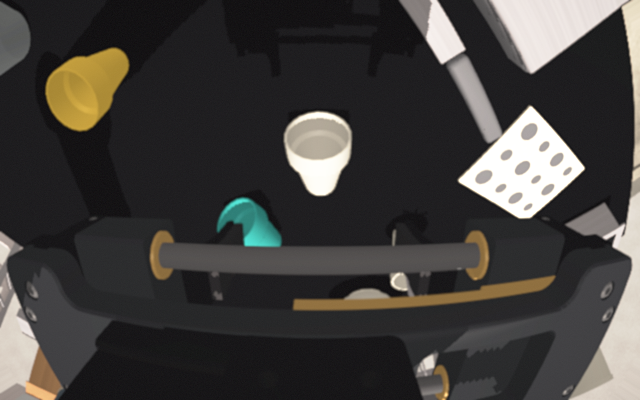

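The wrist view shows the fallen beaker centred with its mouth ellipse at about (318,138) and its bottom at (321,190). It also shows the turquoise decoy at lower left. I'll settle the arm and cross-check.

Call:
arm_command(
  rows=[
    [0, 0, 0, 0, 0, 0],
    [0, 0, 0, 0, 0, 0],
  ],
)

```text
clock: 2.85
position: [0.578, 0.013, 0.201]
tcp_rot: [0.883, 0.389, -0.239, 0.105]
force: [-0.6, -0.1, 0.1]
grip_width: 0.0869
gripper_force: 0.0
```

Run:
```python
from h import *
im,m=snap('wrist'); a=im.astype(int); np.save('w2.npy',im)
k=((a.min(2)>100)&(a.max(2)-a.min(2)<60)).astype(np.uint8); k[:, :250]=0;k[:,400:]=0;k[230:]=0;k[:60]=0
cs,_=cv2.findContours(k,cv2.RETR_EXTERNAL,cv2.CHAIN_APPROX_NONE); P=max(cs,key=cv2.contourArea)[:,0,:]
x,y,w,h=cv2.boundingRect(P); print(x,y,w,h)
# mouth rim: widest row = lateral ends of the mouth
b=P[P[:,1]>y+h-4]; print('bottom px',b.mean(0),'world z~.015',onz(m,*b.mean(0),.02,True))
rows=[(r,P[P[:,1]==r][:,0].min(),P[P[:,1]==r][:,0].max()) for r in range(y,y+h)]
r,l,q=max(rows,key=lambda t:t[2]-t[1]); A=onz(m,l,r,.036,True);B=onz(m,q,r,.036,True); print(r,l,q,A,B,(A+B)/2,np.linalg.norm(A-B))
s=ctrl.observe(); print(s['clock'],s['position']); print(R.from_quat(s['tcp_rot']).as_matrix().round(3))
plan([.544,-.025,.035],tool(47.5,-30),8)
```

```text
286 112 68 85
bottom px [322.         195.36842105] world z~.015 [ 0.48462034 -0.09222989  0.02      ]
140 286 353 [0.52126777 0.00191587 0.036     ] [ 0.57052703 -0.04315936  0.036     ] [ 0.5458974  -0.02062175  0.036     ] 0.066770138356849
2.9 [0.57796172 0.01383298 0.20114349]
[[ 0.582  0.738 -0.34 ]
 [ 0.638 -0.674 -0.372]
 [-0.504 -0.001 -0.864]]
[0.12,0.00,0.53,0.00,0.01,0.00],[0.12,0.00,0.53,0.00,0.01,0.00],[0.12,0.00,0.53,0.00,0.01,0.00],[0.12,0.00,0.53,0.00,0.01,0.00],[0.12,0.00,0.53,0.00,0.01,0.00],
[0.12,0.00,0.53,0.00,0.01,0.00],[0.12,0.00,0.53,0.00,0.01,0.00],[0.12,0.00,0.53,0.00,0.01,0.00],
```

Call:
arm_command(
  rows=[
    [0.12, 0, 0.53, 0, 0, 0],
    [0.12, 0, 0.53, 0, 0, 0],
    [0.12, 0, 0.53, 0, 0, 0],
    [0.12, 0, 0.53, 0, 0, 0],
    [0.12, 0, 0.53, 0, 0, 0],
  ],
)

```text
clock: 3.4
position: [0.5558, -0.0095, 0.0972]
tcp_rot: [0.883, 0.39, -0.238, 0.105]
force: [-0.6, -0.5, 0.5]
grip_width: 0.0868
gripper_force: 0.0
```

Call:
arm_command(
  rows=[
    [0.12, 0, 0.53, 0, 0, 0],
    [0.12, 0, 0.53, 0, 0, 0],
    [0.12, 0, 0.53, 0, 0, 0],
    [0, 0, 0, 0, 0, 0],
  ],
)

```text
clock: 3.8
position: [0.5404, -0.0246, 0.0338]
tcp_rot: [0.883, 0.39, -0.241, 0.105]
force: [-0.1, -0.1, 0.7]
grip_width: 0.0872
gripper_force: 0.0
```

Call:
arm_command(
  rows=[
    [0, 0, 0, 0, 0, 0],
    [0, 0, 0, 0, 0, 0],
    [0, 0, 0, 0, 0, 0],
    [0, 0, 0, 0, 0, 0],
    [0, 0, 0, 0, 0, 0],
  ],
  gripper=0,
  newtons=20,
)

```text
clock: 4.3
position: [0.5438, -0.0251, 0.0364]
tcp_rot: [0.884, 0.389, -0.238, 0.106]
force: [0.5, 1.3, 4.3]
grip_width: 0.0669
gripper_force: 19.9
```

Call:
arm_command(
  rows=[
    [0, 0, 0, 0, 0, 0],
    [0, 0, 0, 0, 0, 0],
    [0, 0, 0, 0, 0, 0],
    [0, 0, 0, 0, 0, 0],
  ],
)

```text
clock: 4.7
position: [0.5439, -0.0251, 0.0364]
tcp_rot: [0.884, 0.389, -0.238, 0.106]
force: [0.5, 3.0, 6.7]
grip_width: 0.0665
gripper_force: 19.8
```

Run:
```python
from h import *
T=R.from_quat(ctrl.observe()['tcp_rot']).as_matrix()
plan([.544,-.025,.13],T,4); plan([.544,-.025,.13],tool(47.5,45.7),14,p0=[.544,-.025,.13])
```

```text
[-0.29,0.00,-0.51,0.00,0.00,0.00],[-0.29,0.00,-0.51,0.00,0.00,0.00],[-0.29,0.00,-0.51,0.00,0.00,0.00],[-0.29,0.00,-0.51,0.00,0.00,0.00],
[0.00,0.00,0.00,0.00,0.90,0.00],[0.00,0.00,0.00,0.00,0.90,0.00],[0.00,0.00,0.00,0.00,0.90,0.00],[0.00,0.00,0.00,0.00,0.90,0.00],[0.00,0.00,0.00,0.00,0.90,0.00],
[0.00,0.00,0.00,0.00,0.90,0.00],[0.00,0.00,0.00,0.00,0.90,0.00],[0.00,0.00,0.00,0.00,0.90,0.00],[0.00,0.00,0.00,0.00,0.90,0.00],[0.00,0.00,0.00,0.00,0.90,0.00],
[0.00,0.00,0.00,0.00,0.90,0.00],[0.00,0.00,0.00,0.00,0.90,0.00],[0.00,0.00,0.00,0.00,0.90,0.00],[0.00,0.00,0.00,0.00,0.90,0.00],
```

Call:
arm_command(
  rows=[
    [-0.29, 0, -0.51, 0, 0, 0],
    [-0.29, 0, -0.51, 0, 0, 0],
    [-0.29, 0, -0.51, 0, 0, 0],
    [-0.29, 0, -0.51, 0, 0, 0],
    [0, 0, 0, 0, 0.5, 0],
  ],
)

```text
clock: 5.2
position: [0.5455, -0.0237, 0.1308]
tcp_rot: [0.89, 0.393, -0.213, 0.096]
force: [0.6, -1.0, -0.7]
grip_width: 0.0667
gripper_force: 20.0
```

Call:
arm_command(
  rows=[
    [0, 0, 0, 0, 0.9, 0],
    [0, 0, 0, 0, 0.9, 0],
    [0, 0, 0, 0, 0.9, 0],
    [0, 0, 0, 0, 0.9, 0],
    [0, 0, 0, 0, 0.9, 0],
  ],
)

```text
clock: 5.7
position: [0.5431, -0.0249, 0.1294]
tcp_rot: [0.915, 0.403, -0.001, 0.001]
force: [0.4, -1.5, -1.4]
grip_width: 0.0668
gripper_force: 20.0
```

Call:
arm_command(
  rows=[
    [0, 0, 0, 0, 0.9, 0],
    [0, 0, 0, 0, 0.9, 0],
    [0, 0, 0, 0, 0.9, 0],
    [0, 0, 0, 0, 0.9, 0],
    [0, 0, 0, 0, 0.9, 0],
  ],
)

```text
clock: 6.2
position: [0.5429, -0.0251, 0.1294]
tcp_rot: [0.89, 0.392, 0.213, -0.093]
force: [-0.0, -0.8, -1.0]
grip_width: 0.0667
gripper_force: 20.0
```

Call:
arm_command(
  rows=[
    [0, 0, 0, 0, 0.9, 0],
    [0, 0, 0, 0, 0.9, 0],
    [0, 0, 0, 0, 0.9, 0],
    [0, 0, 0, 0, 0.4, 0],
    [0, 0, 0, 0, 0, 0],
  ],
)

```text
clock: 6.7
position: [0.5392, -0.0281, 0.1169]
tcp_rot: [0.866, 0.377, 0.297, -0.139]
force: [-0.7, -1.6, -1.4]
grip_width: 0.0666
gripper_force: 19.9
```

Run:
```python
from h import *
im,m=snap('side'); np.save('s1.npy',im)
s=ctrl.observe(); p=s['position']; print(s['clock'],p,s['q'],s['gripper_force'],proj(m,p)); T=R.from_quat(s['tcp_rot']).as_matrix(); print(T.round(3))
u,v=map(int,proj(m,p)); c=im[v-40:v+60,u-60:u+60,::-1]; cv2.imwrite('pics/s1.png',cv2.resize(c,None,fx=5,fy=5,interpolation=cv2.INTER_CUBIC)); print('crop origin',u-60,v-40)
for h in(0.085,0.059,0): print(h,proj(m,p+np.array([0,0,h-.072])))
```

```text
6.75 [ 0.53975621 -0.02734819  0.11719196] [ 0.70679371  0.43858628 -0.5148324   2.19293377 -1.02727686  0.4471263
  0.4392233 ] 19.95011810757676 (np.float64(310.2597130283695), np.float64(176.3704000320152))
[[ 0.537  0.738  0.409]
 [ 0.573 -0.675  0.464]
 [ 0.619 -0.015 -0.786]]
crop origin 250 136
0.085 (np.float64(310.15137948854306), np.float64(172.5441056251304))
0.059 (np.float64(310.36619505587254), np.float64(180.1312998135716))
0 (np.float64(310.82744138586986), np.float64(196.42232340139427))
```

View pics/s1.png

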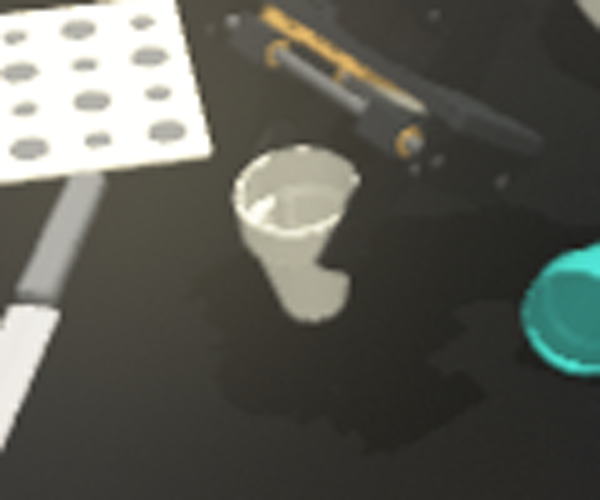

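The beaker hangs upright but about 7.5° short, because joint 5 is at its limit. I'll yaw the hand toward the radial direction to free it, then finish the tilt.

Run:
```python
from h import *
plan([.535,-.027,.125],tool(10,38),8); plan([.535,-.027,.125],tool(10,46),2,p0=[.535,-.027,.125],T0=tool(10,38))
```

```text
[0.01,-0.01,-0.02,-0.50,0.00,0.60],[0.01,-0.01,-0.03,-0.50,0.00,0.60],[0.01,-0.01,-0.03,-0.50,0.00,0.60],[0.01,-0.01,-0.03,-0.50,0.00,0.60],[0.01,-0.01,-0.03,-0.50,0.00,0.60],
[0.00,-0.01,-0.03,-0.50,0.00,0.60],[0.00,-0.01,-0.03,-0.50,0.00,0.60],[0.00,-0.00,-0.03,-0.50,0.00,0.60],
[0.00,0.00,0.00,-0.00,0.67,-0.00],[0.00,0.00,0.00,-0.00,0.67,-0.00],
```

Call:
arm_command(
  rows=[
    [0, 0, -0.03, -0.5, 0, 0.6],
    [0, 0, -0.03, -0.5, 0, 0.6],
    [0, 0, -0.03, -0.5, 0, 0.6],
    [0, 0, -0.03, -0.5, 0, 0.6],
  ],
)

```text
clock: 7.15
position: [0.541, -0.0349, 0.1375]
tcp_rot: [0.918, 0.24, 0.302, -0.092]
force: [0.5, 0.7, -2.3]
grip_width: 0.0669
gripper_force: 19.9
```

Call:
arm_command(
  rows=[
    [0, 0, -0.03, -0.5, 0, 0.6],
    [0, 0, -0.03, -0.5, 0, 0.6],
    [0, 0, -0.03, -0.5, 0, 0.6],
    [0, 0, -0.03, -0.5, 0, 0.6],
    [0, 0, 0, 0, 0, 0],
  ],
)

```text
clock: 7.65
position: [0.5452, -0.0437, 0.1711]
tcp_rot: [0.949, 0.115, 0.292, -0.044]
force: [0.9, 0.7, -0.8]
grip_width: 0.0667
gripper_force: 20.0
```

Run:
```python
from h import *
s=ctrl.observe(); print(s['clock'],s['position'],s['q']); T=R.from_quat(s['tcp_rot']).as_matrix(); print(T.round(3))
print('tilt',np.degrees(np.arctan2(T[2,0],-T[2,2])),'yaw',np.degrees(np.arctan2(T[1,0],T[0,0])))
```

```text
7.65 [ 0.54522839 -0.04371542  0.17107946] [ 0.25995913  0.1944429  -0.15659043  2.27842985 -1.04164222  0.21314233
 -0.23587796]
[[ 0.803  0.244  0.543]
 [ 0.193 -0.97   0.151]
 [ 0.563 -0.017 -0.826]]
tilt 34.30161273024347 yaw 13.486976023936705
```

Tilting straight outward hits the limits of joints 5 and 6, so the first yaw (about 47°) was better. I'll go back there and set the beaker down with the few degrees of lean left, which is well inside its self-righting range of about 22°.

Run:
```python
from h import *
plan([.545,-.025,.115],tool(46,38),9)
```

```text
[-0.08,-0.05,0.14,0.33,0.06,-0.49],[-0.08,-0.05,0.14,0.33,0.06,-0.49],[-0.08,-0.05,0.14,0.33,0.06,-0.49],[-0.07,-0.05,0.14,0.33,0.06,-0.49],[-0.07,-0.04,0.14,0.33,0.06,-0.49],
[-0.07,-0.04,0.14,0.33,0.06,-0.49],[-0.07,-0.04,0.14,0.33,0.06,-0.49],[-0.07,-0.04,0.14,0.33,0.06,-0.49],[-0.07,-0.04,0.14,0.33,0.06,-0.49],
```

Call:
arm_command(
  rows=[
    [-0.08, -0.05, 0.14, 0.33, 0.06, -0.49],
    [-0.08, -0.05, 0.14, 0.33, 0.06, -0.49],
    [-0.08, -0.05, 0.14, 0.33, 0.06, -0.49],
    [-0.07, -0.05, 0.14, 0.33, 0.06, -0.49],
    [-0.07, -0.04, 0.14, 0.33, 0.06, -0.49],
  ],
)

```text
clock: 8.15
position: [0.5442, -0.0376, 0.1385]
tcp_rot: [0.915, 0.256, 0.298, -0.091]
force: [0.2, -0.9, -0.2]
grip_width: 0.0668
gripper_force: 20.0
```

Call:
arm_command(
  rows=[
    [-0.07, -0.04, 0.14, 0.33, 0.06, -0.49],
    [-0.07, -0.04, 0.14, 0.33, 0.06, -0.49],
    [-0.07, -0.04, 0.14, 0.33, 0.06, -0.49],
    [-0.07, -0.04, 0.14, 0.33, 0.06, -0.49],
    [0, 0, 0, 0, 0, 0],
  ],
)

```text
clock: 8.65
position: [0.5442, -0.0306, 0.1133]
tcp_rot: [0.873, 0.365, 0.299, -0.126]
force: [1.1, -0.8, -1.0]
grip_width: 0.0668
gripper_force: 19.9
```

```bash
cat >> h.py <<'E'
def st():
    s=ctrl.observe(); T=R.from_quat(s['tcp_rot']).as_matrix()
    print(s['clock'],s['position'].round(4),s['q'].round(2),'F',s['force'].round(1),'tilt',np.degrees(np.arctan2(T[2,0],-T[2,2])).round(1),'roll',np.degrees(T[2,1]).round(1),'yaw',np.degrees(np.arctan2(T[1,0],T[0,0])).round(1))
E
python3 -c "
from h import *
st(); plan([.545,-.025,.085],tool(60,45),3)"
```

```text
8.65 [ 0.5442 -0.0306  0.1133] [ 0.83  0.48 -0.68  2.19 -0.92  0.34  0.32] F [ 1.1 -0.8 -1. ] tilt 37.9 roll -0.0 yaw 45.4
[-0.12,-0.03,0.21,0.53,0.39,-0.61],[-0.12,-0.02,0.21,0.53,0.39,-0.61],[-0.13,-0.02,0.20,0.53,0.39,-0.61],
```

Call:
arm_command(
  rows=[
    [0, 0, 0, 0, 0.43, 0],
    [0, 0, 0, 0, 0.43, 0],
    [0, 0, 0, 0, 0.43, 0],
    [0, 0, 0, 0, 0, 0],
  ],
)

```text
clock: 9.05
position: [0.5432, -0.031, 0.1133]
tcp_rot: [0.851, 0.354, 0.357, -0.15]
force: [-0.8, 0.3, -2.1]
grip_width: 0.0666
gripper_force: 19.9
```

```bash
python3 -c "
from h import *
st()"
```

```text
9.05 [ 0.5432 -0.031   0.1133] [ 1.09  0.63 -0.95  2.22 -1.01  0.24  0.52] F [-0.8  0.3 -2.1] tilt 45.6 roll -0.2 yaw 45.1
```

Call:
arm_command(
  rows=[
    [-0.12, 0, 0.12, 0, 0, 0],
    [-0.12, 0, 0.12, 0, 0, 0],
    [-0.12, 0, 0.12, 0, 0, 0],
    [-0.12, 0, 0.12, 0, 0, 0],
    [-0.1, 0, 0.1, 0, 0, 0],
  ],
)

```text
clock: 9.55
position: [0.546, -0.0343, 0.0853]
tcp_rot: [0.85, 0.359, 0.353, -0.153]
force: [-0.2, -1.1, -1.3]
grip_width: 0.0664
gripper_force: 19.9
```

Run:
```python
from h import *
st(); im,m=snap('side'); p=ctrl.observe()['position']; u,v=map(int,proj(m,p)); print(u-60,v-40)
for h in (.085,.072): print(proj(m,[p[0],p[1],h]))
cv2.imwrite('pics/s2.png',cv2.resize(im[v-40:v+60,u-60:u+60,::-1],None,fx=5,fy=5,interpolation=cv2.INTER_CUBIC))
```

```text
9.55 [ 0.546  -0.0343  0.0853] [ 1.06  0.7  -0.92  2.22 -1.04  0.21  0.6 ] F [-0.2 -1.1 -1.3] tilt 45.3 roll -0.3 yaw 45.6
248 143
(np.float64(308.69052381644605), np.float64(183.63601205164431))
(np.float64(308.8072439730897), np.float64(187.23698644039408))
```

View pics/s2.png

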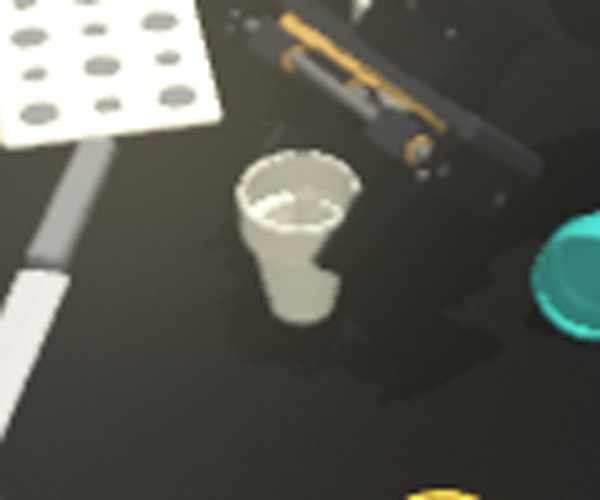

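The beaker is upright, about 12 mm above the table. I'll lower it the rest of the way and watch the force.

Call:
arm_command(
  rows=[
    [-0.08, 0, 0.08, 0, -0.1, 0],
    [-0.08, 0, 0.08, 0, -0.1, 0],
    [0, 0, 0, 0, 0, 0],
  ],
)

```text
clock: 9.9
position: [0.5459, -0.0348, 0.0773]
tcp_rot: [0.854, 0.361, 0.344, -0.15]
force: [-0.1, -0.3, -0.5]
grip_width: 0.0665
gripper_force: 19.9
```

Call:
arm_command(
  rows=[
    [-0.04, 0, 0.04, 0, -0.1, 0],
    [0, 0, 0, 0, 0, 0],
  ],
)

```text
clock: 10.1
position: [0.5459, -0.0348, 0.0752]
tcp_rot: [0.855, 0.362, 0.339, -0.148]
force: [0.7, 0.1, -1.4]
grip_width: 0.0665
gripper_force: 19.9
```

```bash
python3 -c "
from h import *
st()"
```

```text
10.1 [ 0.5459 -0.0348  0.0752] [ 1.02  0.69 -0.87  2.21 -1.04  0.21  0.59] F [ 0.7  0.1 -1.4] tilt 43.5 roll -0.4 yaw 45.6
```

Call:
arm_command(
  rows=[
    [-0.03, 0, 0.03, 0, -0.1, 0],
    [-0.02, 0, 0.02, 0, 0, 0],
    [0, 0, 0, 0, 0, 0],
  ],
)

```text
clock: 10.4
position: [0.5467, -0.0342, 0.0738]
tcp_rot: [0.857, 0.363, 0.336, -0.147]
force: [-2.5, -1.4, 7.4]
grip_width: 0.0667
gripper_force: 19.8
```

Call:
arm_command(
  rows=[
    [-0.02, 0, 0.02, 0, -0.1, 0],
    [-0.02, 0, 0.02, 0, 0, 0],
    [0, 0, 0, 0, 0, 0],
  ],
)

```text
clock: 10.7
position: [0.5482, -0.0336, 0.0735]
tcp_rot: [0.857, 0.364, 0.333, -0.145]
force: [-2.5, -3.0, 17.1]
grip_width: 0.0666
gripper_force: 19.8
```

Table contact. I'll ease off and let go.

Call:
arm_command(
  rows=[
    [0.03, 0, -0.03, 0, 0, 0],
    [0, 0, 0, 0, 0, 0],
  ],
)

```text
clock: 10.9
position: [0.5471, -0.0347, 0.0735]
tcp_rot: [0.858, 0.364, 0.332, -0.144]
force: [-0.6, -0.6, 8.0]
grip_width: 0.0663
gripper_force: 19.9
```

Call:
arm_command(
  rows=[
    [0, 0, 0, 0, 0, 0],
    [0, 0, 0, 0, 0, 0],
    [0, 0, 0, 0, 0, 0],
    [0, 0, 0, 0, 0, 0],
    [0, 0, 0, 0, 0, 0],
  ],
  gripper=1,
)

```text
clock: 11.4
position: [0.5455, -0.0351, 0.0715]
tcp_rot: [0.859, 0.363, 0.33, -0.145]
force: [-1.1, 0.6, 0.8]
grip_width: 0.0867
gripper_force: 0.0
```

Run:
```python
from h import *
st(); im,m=snap('side'); p=ctrl.observe()['position']; u,v=map(int,proj(m,p)); print(u-60,v-40)
a=cv2.resize(im[v-40:v+60,u-60:u+60,::-1],(400,333),interpolation=cv2.INTER_CUBIC)
im,m=snap('top');u,v=map(int,proj(m,p)); print(u-60,v-50)
b=cv2.resize(im[v-50:v+50,u-60:u+60,::-1],(400,333),interpolation=cv2.INTER_CUBIC)
cv2.imwrite('pics/s3.png',cv2.hconcat([a,b]))
```

```text
11.4 [ 0.5455 -0.0351  0.0715] [ 0.98  0.67 -0.84  2.21 -1.03  0.22  0.57] F [-1.1  0.6  0.8] tilt 42.3 roll -0.5 yaw 45.6
248 147
283 131
```

View pics/s3.png

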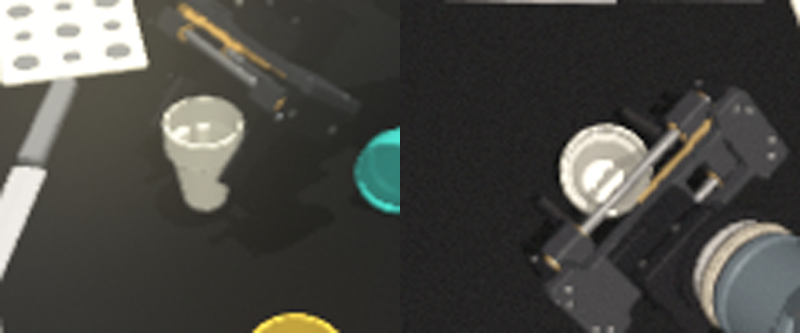

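Left (side view) shows the beaker standing upright on the table with the fingers open. Right (top view) shows its rim circle centred at about full-image (344.4,181.6). I'll back out along the tool, and plan the regrasp from above.

Run:
```python
from h import *
m=ctrl.camera_model('top')
print('rim',onz(m,344.4,181.6,.085),'bottle top',onz(m,238.5,120,.17),'jar',onz(m,182,251,.10))
s=ctrl.observe();T=R.from_quat(s['tcp_rot']).as_matrix(); p=s['position']-T[:,2]*.112; print(p)
plan([.535,-.04,.24],tool(118,0),15,p0=p)
```

```text
rim [ 0.54465889 -0.03655038  0.085     ] bottle top [0.67887432 0.20062389 0.17      ] jar [0.38368501 0.35481996 0.1       ]
[ 0.49372263 -0.08981702  0.15444947]
[0.18,-0.01,-0.03,0.29,-0.41,-0.76],[0.17,0.00,-0.04,0.29,-0.41,-0.76],[0.17,0.02,-0.05,0.29,-0.41,-0.76],[0.17,0.03,-0.06,0.29,-0.41,-0.76],[0.16,0.04,-0.06,0.29,-0.41,-0.76],
[0.16,0.05,-0.07,0.29,-0.41,-0.76],[0.15,0.06,-0.08,0.29,-0.41,-0.76],[0.14,0.07,-0.09,0.29,-0.41,-0.76],[0.13,0.08,-0.10,0.29,-0.41,-0.76],[0.12,0.08,-0.10,0.29,-0.41,-0.76],
[0.11,0.09,-0.11,0.29,-0.41,-0.76],[0.09,0.09,-0.12,0.29,-0.41,-0.76],[0.08,0.10,-0.13,0.29,-0.41,-0.76],[0.07,0.10,-0.13,0.29,-0.41,-0.76],[0.06,0.10,-0.14,0.29,-0.41,-0.76],
```

Call:
arm_command(
  rows=[
    [0, 0, -0.4, 0, 0, 0],
    [0, 0, -0.8, 0, 0, 0],
    [0, 0, -0.8, 0, 0, 0],
    [0, 0, -0.8, 0, 0, 0],
  ],
)

```text
clock: 11.9
position: [0.493, -0.0901, 0.1553]
tcp_rot: [0.859, 0.363, 0.33, -0.145]
force: [0.1, 0.1, 0.7]
grip_width: 0.0869
gripper_force: 0.0
```

Call:
arm_command(
  rows=[
    [0.18, 0, -0.03, 0.29, -0.41, -0.76],
    [0.17, 0, -0.04, 0.29, -0.41, -0.76],
    [0.17, 0.02, -0.05, 0.29, -0.41, -0.76],
    [0.17, 0.03, -0.06, 0.29, -0.41, -0.76],
    [0.16, 0.04, -0.06, 0.29, -0.41, -0.76],
  ],
)

```text
clock: 12.4
position: [0.5079, -0.0735, 0.1833]
tcp_rot: [0.787, 0.564, 0.23, -0.101]
force: [-0.3, -0.0, -0.6]
grip_width: 0.0874
gripper_force: 0.0
```

Call:
arm_command(
  rows=[
    [0.16, 0.05, -0.07, 0.29, -0.41, -0.76],
    [0.15, 0.06, -0.08, 0.29, -0.41, -0.76],
    [0.14, 0.07, -0.09, 0.29, -0.41, -0.76],
    [0.13, 0.08, -0.1, 0.29, -0.41, -0.76],
    [0.12, 0.08, -0.1, 0.29, -0.41, -0.76],
  ],
)

```text
clock: 12.9
position: [0.522, -0.0565, 0.2118]
tcp_rot: [0.67, 0.731, 0.117, -0.052]
force: [0.4, -0.1, 0.4]
grip_width: 0.0871
gripper_force: 0.0
```

Call:
arm_command(
  rows=[
    [0.11, 0.09, -0.11, 0.29, -0.41, -0.76],
    [0.09, 0.09, -0.12, 0.29, -0.41, -0.76],
    [0.08, 0.1, -0.13, 0.29, -0.41, -0.76],
    [0.07, 0.1, -0.13, 0.29, -0.41, -0.76],
    [0.06, 0.1, -0.14, 0.29, -0.41, -0.76],
  ],
)

```text
clock: 13.4
position: [0.5357, -0.0397, 0.2404]
tcp_rot: [0.516, 0.857, -0.002, 0.0]
force: [0.4, 0.9, 0.4]
grip_width: 0.087
gripper_force: 0.0
```

Call:
arm_command(
  rows=[
    [0, 0, 0, 0, 0, 0],
    [0, 0, 0, 0, 0, 0],
  ],
)

```text
clock: 13.6
position: [0.5354, -0.0399, 0.2399]
tcp_rot: [0.518, 0.856, -0.001, -0.001]
force: [-0.1, 0.2, 0.4]
grip_width: 0.0868
gripper_force: 0.0
```

Run:
```python
from h import *
st(); im,m=snap('wrist'); np.save('w3.npy',im); cv2.imwrite('pics/w3.png',im[:,:,::-1]); print(proj.__name__, m['origin'])
print('beaker base in side', np.round(proj(ctrl.camera_model('side'),[.5447,-.0366,.085]),1))
im2,m2=snap('side'); a=im2.astype(int); k=((a.min(2)>70)&(a.max(2)-a.min(2)<60)).astype(np.uint8); k[:150]=0;k[230:]=0;k[:,:285]=0;k[:,340:]=0
cs,_=cv2.findContours(k,cv2.RETR_EXTERNAL,cv2.CHAIN_APPROX_NONE); P=max(cs,key=cv2.contourArea); print('side bbox',cv2.boundingRect(P))
```

```text
13.6 [ 0.5354 -0.0399  0.2399] [ 0.48  0.3  -0.59  1.84  0.19  1.06  0.3 ] F [-0.1  0.2  0.4] tilt 0.0 roll -0.1 yaw 117.7
proj [0.50175505 0.02075972 0.38279213]
beaker base in side [309.2 183.3]
side bbox (296, 175, 26, 36)
```

View pics/w3.png

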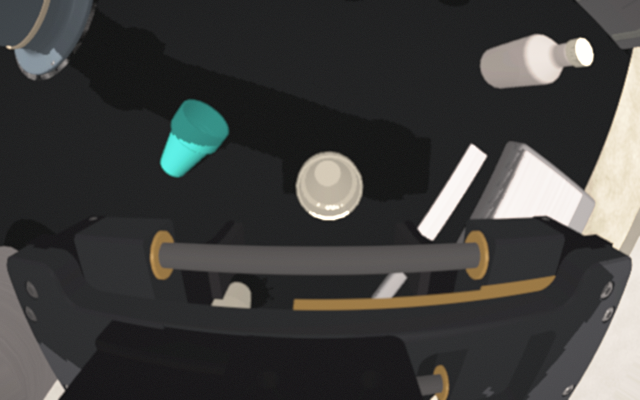

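The wrist view shows the beaker standing mouth up, rim centred at about (329,186). I'll measure the rim.

```bash
cat >> h.py <<'E'
def rim(im,m,box,z,thr=90,fish=True):
    a=im.astype(int); k=((a.min(2)>thr)&(a.max(2)-a.min(2)<60)).astype(np.uint8); b=np.zeros_like(k); x0,y0,x1,y1=box; b[y0:y1,x0:x1]=1
    cs,_=cv2.findContours(k*b,cv2.RETR_EXTERNAL,cv2.CHAIN_APPROX_NONE); P=cv2.convexHull(max(cs,key=cv2.contourArea))[:,0,:]
    W=np.array([onz(m,u,v,z,fish) for u,v in P])[:,:2]
    c,r=cv2.minEnclosingCircle((W*1000).astype(np.float32)); A=np.c_[2*W,np.ones(len(W))]; s=np.linalg.lstsq(A,(W**2).sum(1),rcond=None)[0]
    print('bbox',cv2.boundingRect(P),'enc',np.round(c,1),round(r,1),'lsq',s[:2].round(4),np.sqrt(s[2]+s[:2]@s[:2]).round(4)); return s[:2]
E
python3 - <<'E'
from h import *
m=ctrl.camera_model('wrist'); c=rim(np.load('w3.npy'),m,(285,140,375,230),.085)
T=tool(118,0)
plan([c[0],c[1],.083],T,8)
E
```

```text
bbox (296, 152, 67, 69) enc [541.9 -38. ] 35.0 lsq [ 0.5419 -0.038 ] 0.034
[-0.00,0.02,0.49,-0.00,-0.00,-0.01],[-0.00,0.02,0.49,-0.00,-0.00,-0.01],[-0.00,0.02,0.49,-0.00,-0.00,-0.01],[-0.00,0.02,0.49,-0.00,-0.00,-0.01],[-0.00,0.02,0.49,-0.00,-0.00,-0.01],
[-0.00,0.02,0.49,-0.00,-0.00,-0.01],[-0.00,0.02,0.49,-0.00,-0.00,-0.01],[-0.00,0.02,0.49,-0.00,-0.00,-0.01],
```

Call:
arm_command(
  rows=[
    [0, 0.03, 0.49, 0, 0, 0],
    [0, 0.03, 0.49, 0, 0, 0],
    [0, 0.03, 0.49, 0, 0, 0],
    [0, 0.03, 0.49, 0, 0, 0],
    [0, 0.03, 0.49, 0, 0, 0],
  ],
)

```text
clock: 14.2
position: [0.5405, -0.0387, 0.141]
tcp_rot: [0.518, 0.855, -0.001, -0.001]
force: [0.7, 0.3, -0.2]
grip_width: 0.0868
gripper_force: 0.0
```

Call:
arm_command(
  rows=[
    [0, 0.02, 0.49, 0, 0, 0],
    [0, 0.02, 0.49, 0, 0, 0],
    [0, 0.02, 0.49, 0, 0, 0],
    [0, 0, 0, 0, 0, 0],
    [0, 0, 0, 0, 0, 0],
  ],
)

```text
clock: 14.7
position: [0.5428, -0.037, 0.0833]
tcp_rot: [0.518, 0.855, -0.001, -0.001]
force: [0.2, -0.1, -1.0]
grip_width: 0.0869
gripper_force: 0.0
```

Call:
arm_command(
  rows=[
    [0, 0, 0, 0, 0, 0],
    [0, 0, 0, 0, 0, 0],
    [0, 0, 0, 0, 0, 0],
    [0, 0, 0, 0, 0, 0],
    [0, 0, 0, 0, 0, 0],
  ],
  gripper=0,
  newtons=15,
)

```text
clock: 15.2
position: [0.5436, -0.0363, 0.0841]
tcp_rot: [0.517, 0.856, -0.001, 0.0]
force: [0.1, -0.9, 2.8]
grip_width: 0.0663
gripper_force: 15.0
```

Run:
```python
from h import *
st(); p=ctrl.observe()['position']
b=[.5605,.2645,.20]
plan([p[0],p[1],.20],tool(118,0),4)
plan(b,tool(148,0),11,p0=[p[0],p[1],.2],T0=tool(118,0))
```

```text
15.2 [ 0.5436 -0.0363  0.0841] [ 0.38  0.51 -0.51  1.97  0.35  0.76  0.15] F [ 0.1 -0.9  2.8] tilt -0.1 roll -0.0 yaw 117.7
[-0.00,-0.00,-0.72,-0.00,0.00,-0.01],[-0.00,-0.00,-0.72,-0.00,0.00,-0.01],[-0.00,-0.00,-0.72,-0.00,0.00,-0.01],[-0.00,-0.00,-0.72,-0.00,0.00,-0.01],
[0.59,0.35,0.00,0.00,0.00,-0.45],[0.57,0.38,0.00,0.00,0.00,-0.45],[0.55,0.41,0.00,0.00,0.00,-0.45],[0.53,0.43,0.00,0.00,0.00,-0.45],[0.51,0.46,0.00,0.00,0.00,-0.45],
[0.49,0.48,0.00,0.00,0.00,-0.45],[0.46,0.51,0.00,0.00,0.00,-0.45],[0.44,0.53,0.00,0.00,0.00,-0.45],[0.41,0.55,0.00,0.00,0.00,-0.45],[0.39,0.57,0.00,0.00,0.00,-0.45],
[0.36,0.58,0.00,0.00,0.00,-0.45],
```

Call:
arm_command(
  rows=[
    [0, 0, -0.72, 0, 0, 0],
    [0, 0, -0.72, 0, 0, 0],
    [0, 0, -0.72, 0, 0, 0],
    [0, 0, -0.72, 0, 0, 0],
  ],
)

```text
clock: 15.6
position: [0.5426, -0.0361, 0.1993]
tcp_rot: [0.517, 0.856, -0.001, -0.001]
force: [-0.3, -0.4, -1.4]
grip_width: 0.0667
gripper_force: 15.0
```

Call:
arm_command(
  rows=[
    [0.59, 0.35, 0, 0, 0, -0.45],
    [0.57, 0.38, 0, 0, 0, -0.45],
    [0.55, 0.41, 0, 0, 0, -0.45],
    [0.53, 0.43, 0, 0, 0, -0.45],
    [0.51, 0.46, 0, 0, 0, -0.45],
  ],
)

```text
clock: 16.1
position: [0.5506, 0.1014, 0.1981]
tcp_rot: [0.412, 0.911, -0.001, -0.001]
force: [-0.5, -0.1, -1.2]
grip_width: 0.0668
gripper_force: 15.0
```

Call:
arm_command(
  rows=[
    [0.49, 0.48, 0, 0, 0, -0.45],
    [0.46, 0.51, 0, 0, 0, -0.45],
    [0.44, 0.53, 0, 0, 0, -0.45],
    [0.41, 0.55, 0, 0, 0, -0.45],
    [0.39, 0.57, 0, 0, 0, -0.45],
  ],
)

```text
clock: 16.6
position: [0.5596, 0.2386, 0.1977]
tcp_rot: [0.302, 0.953, -0.001, -0.001]
force: [0.5, 0.4, -0.2]
grip_width: 0.0665
gripper_force: 15.0
```

Call:
arm_command(
  rows=[
    [0.36, 0.58, 0, 0, 0, -0.45],
    [0, 0, 0, 0, 0, 0],
    [0, 0, 0, 0, 0, 0],
    [0, 0, 0, 0, 0, 0],
  ],
)

```text
clock: 17.0
position: [0.5617, 0.2636, 0.1977]
tcp_rot: [0.281, 0.96, -0.002, -0.001]
force: [0.0, -0.7, -1.1]
grip_width: 0.0669
gripper_force: 15.0
```

Run:
```python
from h import *
st(); im,m=snap('wrist'); np.save('w4.npy',im); p=ctrl.observe()['position']
im2,m2=snap('side'); np.save('s4.npy',im2); u,v=map(int,proj(m2,[p[0],p[1],.1])); print('side crop',u-50,v-70)
a=cv2.resize(im2[v-70:v+50,u-50:u+50,::-1],(400,480),interpolation=cv2.INTER_CUBIC)
b=cv2.resize(im[60:300,220:420,::-1],(400,480),interpolation=cv2.INTER_CUBIC)
cv2.imwrite('pics/n1.png',cv2.hconcat([a,b]))
for z in(.085,.2): print(z,proj(m2,[p[0],p[1],z]))
```

```text
17.0 [0.5617 0.2636 0.1977] [ 0.    0.52 -0.72  1.69  0.38  1.08  0.17] F [ 0.  -0.7 -1.1] tilt 0.0 roll -0.2 yaw 147.3
side crop 230 197
0.085 (np.float64(280.9127559319671), np.float64(271.44348929737936))
0.2 (np.float64(276.5622703226726), np.float64(235.5394440160314))
```

View pics/n1.png

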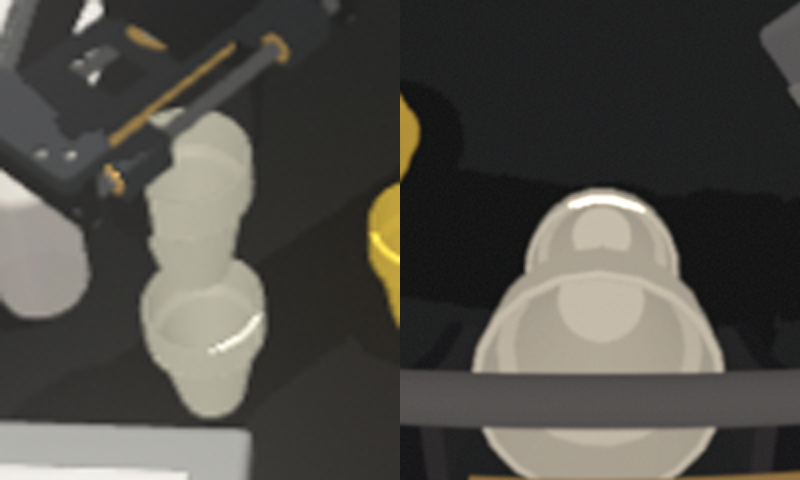

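Left (side): the held beaker hangs above the empty one, whose rim is centred at about full-image column 281. Right (wrist): the lower rim arc has its top at about full-image (321,154) and spans columns 283–360. I'll fit that arc for the fine alignment.

Run:
```python
from h import *
from scipy.optimize import least_squares
m=ctrl.camera_model('wrist'); im=np.load('w4.npy'); a=im.astype(int)
k=(a.min(2)>90).astype(np.uint8); 
pts=[(c,np.argmax(k[130:200,c])+130-.5) for c in range(288,356)]
def fit(pts,z,fish,mm,r=.033):
    W=np.array([onz(mm,u,v,z,fish)[:2] for u,v in pts])
    s=least_squares(lambda c:np.hypot(*(W-c).T)-r,W.mean(0)+[0,.01],loss='soft_l1',f_scale=.001); print(s.x.round(4),'rms',np.sqrt((s.fun**2).mean()).round(5)); return s.x
fit(pts,.085,True,m); fit(pts[::5],.085,True,m)
# side: lower rim, left/right extremes & base
ms=ctrl.camera_model('side'); s=np.load('s4.npy').astype(int); k=((s.min(2)>70)&(s.max(2)-s.min(2)<60)).astype(np.uint8)
r=[]
for v in range(266,284):
    c=np.where(k[v,255:310])[0]+255; r+= [(c.min()-.5,v),(c.max()+.5,v)]
print(r[::6]); fit([x for x in r if 266<=x[1]<=282],.085,False,ms)
# held rim check in wrist
u=[(220+472/2,60+372/2),(220+725/2,60+372/2),(220+600/2,60+272/2)]
W=np.array([onz(m,*q,.1977,True) for q in u]); print(W.round(4))
```

```text
[0.5081 0.3004] rms 0.00855
[0.5575 0.2659] rms 0.00063
[(np.float64(267.5), 266), (np.float64(265.5), 269), (np.float64(264.5), 272), (np.float64(264.5), 275), (np.float64(264.5), 278), (np.float64(265.5), 281)]
[0.5623 0.2699] rms 0.0029
[[0.5978 0.327  0.1977]
 [0.6621 0.4128 0.1977]
 [0.5948 0.3741 0.1977]]
```

Call:
arm_command(
  rows=[
    [0.07, 0, 0.3, 0, 0, 0],
    [0, 0, 0.3, 0, 0, 0],
    [0, 0, 0.3, 0, 0, 0],
    [0, 0, 0.3, 0, 0, 0],
    [0, 0, 0.3, 0, 0, 0],
  ],
)

```text
clock: 17.6
position: [0.559, 0.2664, 0.1367]
tcp_rot: [0.281, 0.96, -0.001, -0.001]
force: [-0.1, 0.4, -1.7]
grip_width: 0.0664
gripper_force: 15.0
```

Call:
arm_command(
  rows=[
    [0, 0, 0.2, 0, 0, 0],
    [0, 0, 0, 0, 0, 0],
  ],
)

```text
clock: 17.8
position: [0.5585, 0.2661, 0.1285]
tcp_rot: [0.281, 0.96, -0.002, -0.002]
force: [-0.2, -0.4, -0.4]
grip_width: 0.0663
gripper_force: 15.0
```

```bash
python3 -c "
from h import *
st()"
```

```text
17.8 [0.5585 0.2661 0.1285] [-0.03  0.59 -0.68  1.75  0.44  0.96  0.12] F [-0.2 -0.4 -0.4] tilt 0.1 roll -0.2 yaw 147.4
```

Call:
arm_command(
  rows=[
    [0, 0, 0.1, 0, 0, 0],
    [0, 0, 0.1, 0, 0, 0],
    [0, 0, 0, 0, 0, 0],
  ],
)

```text
clock: 18.1
position: [0.5591, 0.2664, 0.122]
tcp_rot: [0.281, 0.96, -0.001, -0.001]
force: [0.9, -0.3, -1.0]
grip_width: 0.0669
gripper_force: 15.0
```

Call:
arm_command(
  rows=[
    [0, 0, 0.05, 0, 0, 0],
    [0, 0, 0, 0, 0, 0],
  ],
)

```text
clock: 18.3
position: [0.5592, 0.2665, 0.1202]
tcp_rot: [0.281, 0.96, -0.001, -0.0]
force: [-0.4, 0.5, -1.3]
grip_width: 0.0666
gripper_force: 15.0
```

Call:
arm_command(
  rows=[
    [0, 0, 0.05, 0, 0, 0],
    [0, 0, 0, 0, 0, 0],
  ],
)

```text
clock: 18.5
position: [0.5591, 0.2664, 0.1181]
tcp_rot: [0.281, 0.96, -0.001, -0.001]
force: [-0.3, -0.0, -1.2]
grip_width: 0.0665
gripper_force: 15.0
```

Call:
arm_command(
  rows=[
    [0, 0, 0.05, 0, 0, 0],
    [0, 0, 0, 0, 0, 0],
  ],
)

```text
clock: 18.7
position: [0.559, 0.2664, 0.1159]
tcp_rot: [0.281, 0.96, -0.001, -0.001]
force: [0.1, -0.3, -1.0]
grip_width: 0.0664
gripper_force: 15.0
```

Call:
arm_command(
  rows=[
    [0, 0, 0.05, 0, 0, 0],
    [0, 0, 0, 0, 0, 0],
  ],
)

```text
clock: 18.9
position: [0.5591, 0.2664, 0.1139]
tcp_rot: [0.281, 0.96, -0.001, -0.001]
force: [0.1, -0.5, -1.0]
grip_width: 0.0668
gripper_force: 15.0
```

Call:
arm_command(
  rows=[
    [0, 0, 0.03, 0, 0, 0],
    [0, 0, 0, 0, 0, 0],
  ],
)

```text
clock: 19.1
position: [0.5592, 0.2666, 0.113]
tcp_rot: [0.281, 0.96, -0.001, -0.0]
force: [-0.1, 0.2, -0.9]
grip_width: 0.0668
gripper_force: 15.0
```

Call:
arm_command(
  rows=[
    [0, 0, 0.03, 0, 0, 0],
    [0, 0, 0, 0, 0, 0],
  ],
)

```text
clock: 19.3
position: [0.5597, 0.2666, 0.1125]
tcp_rot: [0.281, 0.96, -0.001, 0.0]
force: [-1.1, 0.1, 3.8]
grip_width: 0.0665
gripper_force: 15.0
```

Call:
arm_command(
  rows=[
    [0, 0, 0.03, 0, 0, 0],
    [0, 0, 0, 0, 0, 0],
  ],
)

```text
clock: 19.5
position: [0.5601, 0.2667, 0.1122]
tcp_rot: [0.281, 0.96, -0.0, 0.001]
force: [-0.2, -2.5, 8.4]
grip_width: 0.0663
gripper_force: 15.0
```

The beaker seats at TCP height 0.1125, which is about 28.5 mm above the grasp height and matches home. I'll unload, open and retreat straight up.

Call:
arm_command(
  rows=[
    [0, 0, -0.03, 0, 0, 0],
    [0, 0, 0, 0, 0, 0],
  ],
)

```text
clock: 19.7
position: [0.5596, 0.2668, 0.1124]
tcp_rot: [0.281, 0.96, -0.0, 0.0]
force: [0.3, -0.3, 5.1]
grip_width: 0.0667
gripper_force: 15.0
```

Call:
arm_command(
  rows=[
    [0, 0, 0, 0, 0, 0],
    [0, 0, 0, 0, 0, 0],
    [0, 0, 0, 0, 0, 0],
    [0, 0, 0, 0, 0, 0],
    [0, 0, 0, 0, 0, 0],
  ],
  gripper=1,
)

```text
clock: 20.2
position: [0.559, 0.2665, 0.1115]
tcp_rot: [0.281, 0.96, -0.001, -0.001]
force: [0.2, 0.4, 0.2]
grip_width: 0.0862
gripper_force: 0.0
```

Call:
arm_command(
  rows=[
    [0, 0, -0.2, 0, 0, 0],
    [0, 0, -0.4, 0, 0, 0],
    [0, 0, -0.6, 0, 0, 0],
    [0, 0, -0.6, 0, 0, 0],
    [0, 0, -0.6, 0, 0, 0],
  ],
)

```text
clock: 20.7
position: [0.5594, 0.2671, 0.2104]
tcp_rot: [0.28, 0.96, -0.0, 0.0]
force: [-0.1, -0.1, -0.1]
grip_width: 0.0867
gripper_force: 0.0
```

Call:
arm_command(
  rows=[
    [0, 0, -0.6, 0, 0, 0],
    [0, 0, -0.6, 0, 0, 0],
    [0, 0, 0, 0, 0, 0],
    [0, 0, 0, 0, 0, 0],
  ],
)

```text
clock: 21.1
position: [0.5594, 0.2669, 0.257]
tcp_rot: [0.28, 0.96, -0.0, 0.0]
force: [-0.1, 0.4, -0.4]
grip_width: 0.0871
gripper_force: 0.0
```

Run:
```python
from h import *
st(); im,m=snap('wrist'); im2,m2=snap('side')
a=cv2.resize(im2[217:317,236:326,::-1],(432,480),interpolation=cv2.INTER_CUBIC)
b=cv2.resize(im[100:260,260:380,::-1],(360,480),interpolation=cv2.INTER_CUBIC)
cv2.imwrite('pics/n2.png',cv2.hconcat([a,b]))
rim(im,m,(260,60,380,240),.114)
for z in(.114,.085): print(z,proj(m2,[.5595,.266,z]))
```

```text
21.1 [0.5594 0.2669 0.257 ] [ 0.02  0.47 -0.75  1.62  0.34  1.19  0.2 ] F [-0.1  0.4 -0.4] tilt -0.0 roll -0.0 yaw 147.4
bbox (285, 151, 69, 73) enc [557.1 266.8] 35.7 lsq [0.5573 0.2662] 0.0342
0.114 (np.float64(280.7642089985576), np.float64(264.11402041599405))
0.085 (np.float64(281.7639912846977), np.float64(272.51054796868607))
```

View pics/n2.png

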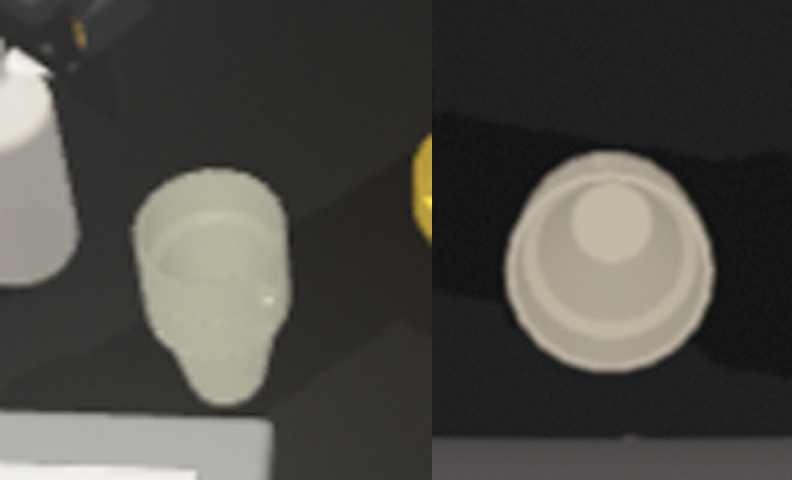

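Both views show the beaker nested level in the lower one: in the side view the two collars line up, and in the wrist view the rim is centred at about (319,187). The arm is clear, so I'm handing in.

```bash
python3 -c "
from h import *
print(ctrl.sign_off())"
```

```text
the job is handed in; nothing more can be done
None
```

The fallen beaker was stood upright and let go of, then regrasped and lowered, mouth up, into the empty beaker; the last pictures show it seated level, and I handed the job in at about 21 s (no verdict was returned).

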